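Take the lockout off the glue feed valve and set it to two turns open

ROBOT

A 7-joint arm with a two-finger parallel gripper is mounted at the origin on the work surface. World frame = base frame: x ahead of the robot, y to its left, z up, the work surface at z = 0. Lengths are in m, angles in rad, forces in N, time in s.
With the tool pointing down it reaches from about 0.4 to 0.85 m from the base axis. Payload 6.9 kg.
Tool frame: the origin (TCP) lies between the finger pads; the fingertips stand 17 mm ahead of it and the grasp point (between the pads) lies 2 mm behind it; z points along the fingers, y is the line along which they close (so a half turn about z gives the same grasp; the last joint's range is limited). The gripper opens to 85 mm and grips with 20 to 120 N. Pads are 22 mm wide; open, the fingers measure 114 mm over their backs; the gripper's body (76 mm by 85 mm) begins 54 mm behind the grasp point. The pads swing forward as they close: fully open they stand 13 mm farther back than shut.
Start: joints at [1.345, 0.507, -0.238, 1.5, 0.126, 1.149, -0.155], TCP at [0.203, -0.591, 0.248] pointing down, gripper open.
Joint ranges: [-3.08, 3.08], [-0.24, 2.05], [-1.43, 1.35], [0, 2.5], [-1.52, 4.66], [0.17, 1.96], [-2.89, 2.89]. Speed limits (rad/s): [2.39, 2.39, 3.14, 3.14, 3.14, 3.14, 3.14].

INTERFACE

Orientations are given as [roll, pitch, yaw] about the fixed x, y, z axes, in that order (R = Rz(yaw) Ry(pitch) Rx(roll)).
In Python, from station import manip, cams, job gives the robot as it stands (manip), with the cameras (cams) and the job (job).
- The arm moves only by the shell command python3 nudge.py 'ROWS'. ROWS is rows parted by semicolons, their numbers by spaces, 1 to 10 of them, each of 5 numbers: dx, dy, dz in m, then a turn about the tool's z in rad, then the finger opening in m; each row is the pose to reach, as a shift and turn from the pose commanded when the command began, along the tool's axes at that moment; what a row does not reach only later rows make up. A row lasts 1/8 s, in which the tool goes at most 0.0625 m and 0.188 rad, less where a joint would pass 70% of its speed; a pose out of reach is approached as far as the arm can. The fingers move at their own pace and stop on an object; the grip force is fixed at half the most. Time passes only in rows, so rows that do not move let the fingers close. It prints the time, the measured TCP pose, the force, the opening and the grip force at its end.
- manip.observe(): the state, without advancing time (a new reading comes with each control period).
- cams.read_camera(name): name is "side" or "top"; returns a dict with "image" (480x640x3 uint8, red, green, blue), "intrinsics" (3x3 intrinsics, pixels), "R" (3x3) and "t" (3): a world point X has camera coordinates R X + t. Camera axes: x right, y down, z forward; pixel columns grow to the right and rows downward; lengths in m; the calibration is good to about 2 mm. A picture is of the moment at which its call begins. There is no depth.
- job.finish_job(): hands the job in; it is judged then, once.
The state is a dict: "clock": time; "q": joint angles; "dq": joint speeds; "tau": joint torques, N m; "position": TCP position; "ee_rot": TCP orientation; "force": force on the tool from outside, world axes, zero at the start; "moment": the same for the moment, N m; "finger_gap": finger opening in m; "grasp_force": force on a finger pad.
Only numpy, scipy, OpenCV 4.12 (cv2) and the standard library are available. Lean on these libraries where they do the work, as an engineer would, in place of code of your own. Each camera call takes 0.05 s, during which the arm holds its last target. There are 200 camera calls.

TASK

The glue feed valve is locked out by a metal bar that hangs on the square post beside its handwheel. Lift the lockout up and off its post and set it down in the shallow tray (do not drop it), then crank the handwheel clockwise by its handle until it is closed against its stop, and back it off exactly two full turns. Finish while still gripping the wheel's handle between the fingers, holding it still at that setting, and do not shift the bottles and other things standing about.

Things in the scene. Friction and masses are not known exactly. Their poses are not given: they have to be found in the camera images.
- valve: Fixed feed valve: 110 mm square aluminium foot plate, brass valve body and, towards its own +x, a dark steel pillar with a square steel post. Origin on the table under the wheel's axis, z up. The post's axis is 85 mm from the origin along the valve's +x; the pillar's shoulder (28 mm square) is 60 mm above the table, the 12 mm square post on it rises to 85 mm.
- wheel_centre (a point): Point on the handwheel's vertical axis, in the wheel's upper face, 75 mm above the table. The wheel is a dark steel disc 124 mm across, 10 mm thick, with a low hub (to 82 mm above the table).
- feed_wheel (a joint): Handwheel angle about its vertical axis, rad. 0 = closed, at a firm stop; grows counter-clockwise seen from above (opening), one turn = 6.283, 4.4 turns in all. At value q the handle stands at angle q counter-clockwise from the valve's +x (closed: it points at the post). Starts 0.2 to 0.8 turns open. Stays where left; turning takes about 2.5 N at the handle.
- crank_grip: The wheel's handle: upright black plastic grip, 22 mm diameter (18 at the foot, 16 at the top), 60 mm tall, 50 mm from the wheel's axis. It revolves freely on its own pin, so it can be gripped from above and carried round a 50 mm radius circle without turning the gripper. Origin at the middle of its underside, 79 mm above the table; top at 139 mm.
- lockout: Loose aluminium lockout, about 160 g: square sleeve (29 mm outside, 17 mm hole, 32 mm tall) hung over the post; lifts off after 25 mm. Origin: middle of the sleeve's underside, z up, 60 mm above the table when hung. On it a bar 26 wide, 10 thick, from +14.5 to -77.5 mm in its x (-x: over the wheel, blocking the handle), 32 to 42 mm above the origin. Stands upright on the sleeve on a flat floor.
- lockout_fin (a point): Grip point of the lockout's lifting fin, which stands on the bar: 14 mm thick along the lockout's y, 34 mm long along its x, 38 mm tall. The point is the middle of the fin, 62 mm above the lockout's origin; the fin's top is 80 mm above the origin.
- lockout_mid (a point): Point in the lockout's bar, mid-length: 30 mm to the -x side of the lockout's origin and 37 mm above it.
- tray: Fixed shallow open tray of grey plastic, 180 mm (its x) by 140 mm (its y), 30 mm tall, walls and floor 5 mm thick. Origin at the middle of its underside, on the table.
- bottle_a: Bystander: white squeeze bottle with a red cone nozzle, 64 mm diameter, 190 mm tall; origin at the middle of its underside.
- bottle_b: Bystander: a second bottle like bottle_a, at the other side.
- pot: Bystander: small amber glass pot, 36 mm diameter, 45 mm tall, between valve and tray; origin at the middle of its underside.
- tape: Bystander: roll of paper tape lying flat, 84 mm diameter, 24 mm tall; origin at the middle of its underside.
- brush: Bystander: glue brush lying on the table, 160 mm long; origin at its underside near the middle.
- block: Bystander: wooden pressing block 100 x 60 x 30 mm; origin at the middle of its underside.
- spool: Bystander: blue thread spool, 44 mm diameter, 50 mm tall; origin at the middle of its underside.

How it is judged:
By the outcome, as a careful person would: the job done as asked, in the order asked, and still so for the second after the job is handed in, while the arm keeps its last pose, push and grip.
It also fails if it takes over 72 s, if anything falls off the work surface, if the arm or the gripper's body presses on something with over 40 N, if the wrist force passes 120 N, or if a joint passes its speed limit or range.

## Working session

There is one attempt and no reset: what is moved stays moved. The work goes in short steps, Python scripts to look and compute and a shell command to move; the robot and the scene stay as the last step left them, time stands still between calls to the robot, and variables do not carry over. Pictures are saved under pics/ and viewed, at most 10 in all, crops included, and the job is handed in when it is done.

```bash
ls; mkdir -p pics
python3 - <<'E'
from station import manip, cams, job
import cv2,numpy as np
for n in("side","top"):
    c=cams.read_camera(n);cv2.imwrite(f"pics/{n}0.png",c["image"][:,:,::-1]);print(n,c["intrinsics"].tolist(),np.round(c["R"],4).tolist(),np.round(c["t"],4).tolist())
print(manip.observe())
E
```

```text
nudge.py
pics
station.py
side [[593.4347205496177, 0.0, 314.1918106457224], [0.0, 593.4347205496177, 246.99656640634728], [0.0, 0.0, 1.0]] [[0.9105, -0.4134, -0.0141], [-0.2416, -0.5037, -0.8294], [0.3358, 0.7585, -0.5585]] [-0.5086, 0.2332, 1.5984]
top [[519.4805936692874, 0.0, 321.2592881672002], [0.0, 519.4805936692874, 244.90533459446195], [0.0, 0.0, 1.0]] [[0.0371, -0.9993, -0.0032], [-0.9765, -0.0356, -0.2126], [0.2124, 0.011, -0.9771]] [-0.0185, 0.5721, 1.3831]
{'clock': 0.1, 'q': array([ 1.34549912,  0.50825072, -0.23751648,  1.50100984,  0.12571954,
        1.14887138, -0.1548075 ]), 'dq': array([ 0.00051486, -0.00127504,  0.00221006, -0.00108165, -0.00080993,
       -0.00050681, -0.00111386]), 'tau': array([-5.46305469e-03, -6.21836686e+01, -2.19498977e+00, -2.50203574e+01,
        1.24573836e-02,  7.82809773e-03, -5.05771698e-05]), 'position': array([ 0.20278738, -0.5907632 ,  0.24752589]), 'ee_rot': array([-3.14004322e+00,  4.75521706e-05,  3.30793718e-01]), 'force': array([0.60337833, 0.20666326, 0.38349135]), 'moment': array([-0.01940393,  0.0041017 ,  0.00395486]), 'grasp_force': 0.0, 'finger_gap': 0.08518713303677558}
```

View pics/top0.png

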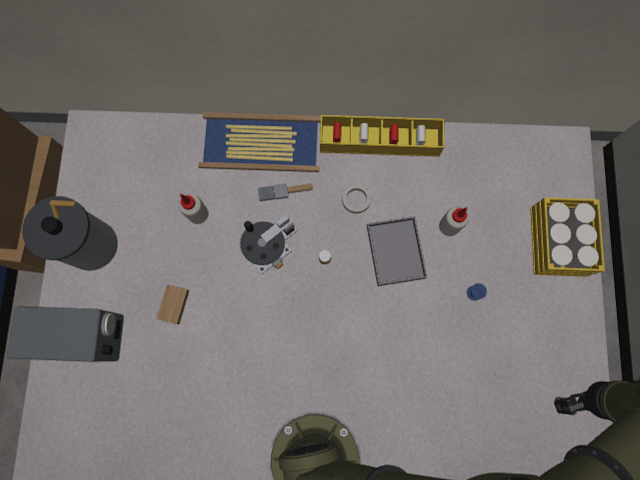

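View pics/side0.png

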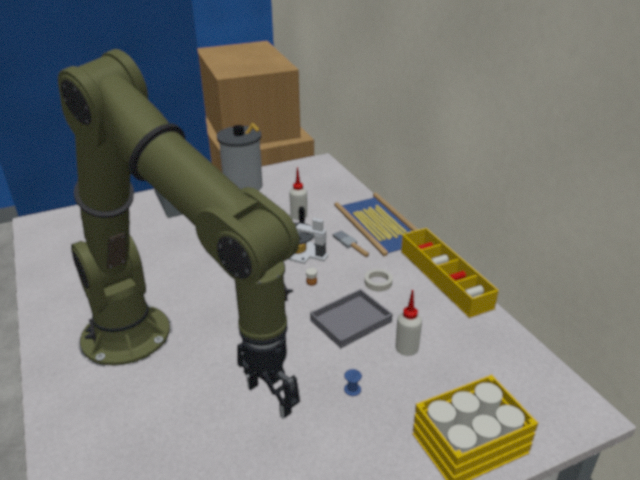

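Top view: wheel near (263,243), lockout with its fin near (275,232), black handle near (249,226), tray near (396,251), pot (325,257). Side view: the valve is at about (305,240), partly behind the arm. I'll enlarge both.

```bash
python3 - <<'E'
import cv2,numpy as np
a=cv2.imread("pics/top0.png")[195:285,225:315];b=cv2.imread("pics/side0.png")[195:275,270:350]
cv2.imwrite("pics/crop1.png",np.hstack([cv2.resize(a,(400,400),interpolation=cv2.INTER_CUBIC),cv2.resize(b,(400,400),interpolation=cv2.INTER_CUBIC)]))
E
cat > h.py <<'E'
import numpy as np,cv2,json
from station import manip, cams, job
def cast(c,uv,z):
    K,R,t=(np.array(c[k]) for k in("intrinsics","R","t"))
    d=R.T@np.linalg.solve(K,[uv[0],uv[1],1.]);o=-R.T@t
    return o+d*(z-o[2])/d[2]
def proj(c,X):
    p=np.array(c["intrinsics"])@(np.array(c["R"])@X+c["t"]);return p[:2]/p[2]
E
python3 - <<'E'
from h import *
c=cams.read_camera("top");im=c["image"].astype(int);g=im.mean(2)
# wheel: dark, near (263,243)
m=np.zeros(g.shape,np.uint8);m[210:280,235:305]=(g[210:280,235:305]<85)
n,l,s,ce=cv2.connectedComponentsWithStats(m);
for i in range(1,n):
    if s[i,4]>20: print("dark",s[i],ce[i])
i=1+np.argmax(s[1:,4]);cs,_=cv2.findContours((l==i).astype(np.uint8),cv2.RETR_EXTERNAL,cv2.CHAIN_APPROX_NONE)
h=cv2.convexHull(cs[0]);print(cv2.fitEllipse(h))
# tray
m=np.zeros(g.shape,np.uint8);m[205:295,355:440]=(g[205:295,355:440]<125)
cs,_=cv2.findContours(m,cv2.RETR_EXTERNAL,cv2.CHAIN_APPROX_NONE);k=max(cs,key=cv2.contourArea)
r=cv2.minAreaRect(k);print("tray",r)
P=np.array([cast(c,p,.03)[:2] for p in cv2.boxPoints(r)]);print(P.round(4),P.mean(0),np.linalg.norm(np.diff(P,axis=0),axis=1))
for nme,uv in(("wheel",(263,243)),("pot",(325,257)),("bottle",(190,205))):print(nme,cast(c,uv,.05))
E
```

```text
dark [278 219  11   9  27] [283.62962963 223.25925926]
dark [ 240  221   45   44 1300] [260.52615385 243.88307692]
dark [283 225  11  10  56] [288.92857143 229.83928571]
((260.79547119140625, 241.45892333984375), (43.287296295166016, 48.333953857421875), 134.788330078125)
tray ((396.3919982910156, 250.656005859375), (65.65095520019531, 51.34012222290039), 79.69515228271484)
[[ 0.6482 -0.1209]
 [ 0.6808 -0.2656]
 [ 0.4942 -0.2982]
 [ 0.4631 -0.1572]] [ 0.5715899  -0.21047308] [0.14837214 0.18941567 0.14438828]
wheel [0.57438689 0.16626231 0.05      ]
pot [ 0.54075235 -0.00905742  0.05      ]
bottle [0.67768577 0.38127386 0.05      ]
```

View pics/crop1.png

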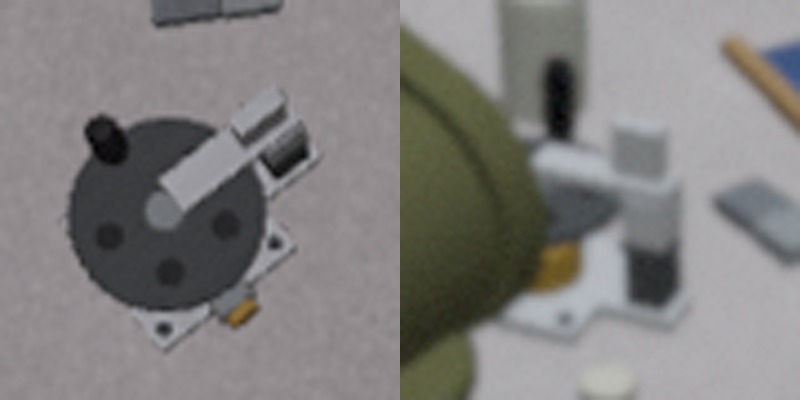

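The crop shows the wheel disc centred at about (262.9,243.3). The fin top is around (283.5,220), the handle top around (247.5,222), and the bar runs from the hub towards the upper right.

Run:
```python
from h import *
c=cams.read_camera("top");s=cams.read_camera("side")
px=lambda x,y:(225+(x+.5)/4.4444-.5,195+(y+.5)/4.4444-.5)
pick=dict(wheel=(168.5,214.5,.075),bl=(160,182,.102),bl2=(185,213,.102),f1=(232,122,.14),f2=(278,89,.14),f3=(289,103,.14),f4=(243,136,.14),h=(99,122,.139))
P={k:cast(c,px(v[0],v[1]),v[2]) for k,v in pick.items()}
for k in P:print(k,P[k].round(4))
# disc edge fit: threshold dark, arc pixels with radius test
f=(P['f1']+P['f2']+P['f3']+P['f4'])/4;w=P['wheel'];print("fin",f,"dist",np.linalg.norm((f-w)[:2]),"ang",np.arctan2(*(f-w)[1::-1]))
b=(P['bl']+P['bl2'])/2;print("bar end",b,np.linalg.norm((f-b)[:2]),np.arctan2(*(f-b)[1::-1]), "fin edge ang",np.arctan2(*(P['f2']-P['f1'])[1::-1]),np.arctan2(*(P['f3']-P['f4'])[1::-1]))
hd=P['h']-w;print("handle r",np.linalg.norm(hd[:2]),np.arctan2(hd[1],hd[0]))
# side: fin top px in crop (scale 5)
spx=lambda x,y:(270+(x+.5)/5-.5,195+(y+.5)/5-.5)
print("side fin top",cast(s,spx(640,125) if 0 else spx(240,125),.14),"handle top",cast(s,spx(160,68),.139))
o=manip.observe();print(o["position"],o["ee_rot"])
```

```text
wheel [0.5693 0.1644 0.075 ]
bl [0.5835 0.1674 0.102 ]
bl2 [0.5647 0.151  0.102 ]
f1 [0.613  0.1217 0.14  ]
f2 [0.6344 0.0953 0.14  ]
f3 [0.6259 0.0883 0.14  ]
f4 [0.6046 0.1147 0.14  ]
h [0.6104 0.2013 0.139 ]
fin [0.61947015 0.1050343  0.14      ] dist 0.07777633667469903 ang -0.8691152252657057
bar end [0.57409861 0.15922689 0.102     ] 0.07067824500305717 -0.8737640918354411 fin edge ang -0.8899508277424477 -0.8909435336915069
handle r 0.055176179181293514 0.7306748473523187
side fin top [0.61824451 0.10135287 0.14      ] handle top [0.60238666 0.1872651  0.139     ]
[ 0.20289352 -0.59092089  0.24788873] [-3.14075349e+00  6.14918514e-06  3.30817187e-01]
```

```bash
cat >> h.py <<'E'
def to(x,y,z,yaw=None):
    o=manip.observe();p=o["position"];w=o["ee_rot"][2]
    d=np.array([x,y,z])-p;c,s=np.cos(w),np.sin(w)
    t=0 if yaw is None else (w-yaw+np.pi)%(2*np.pi)-np.pi
    print("pos",p.round(4),"yaw",round(w,4),"-> tool d",np.round([c*d[0]+s*d[1],s*d[0]-c*d[1],-d[2]],4),"turn",round(t,3),"norm",np.linalg.norm(d).round(3),"q",o["q"].round(2)[[5,6]],"t",o["clock"],"F",o["force"].round(1),"gap",round(o["finger_gap"],4),"gf",round(o["grasp_force"],1))
E
python3 -c "
from h import *
to(.6195,.1045,.26,2.26)"
python3 nudge.py '0.04 -0.03 -0.01 -0.1 0.085; 0.08 -0.07 -0.012 -0.25 0.085; 0.12 -0.1 -0.012 -0.4 0.085; 0.17 -0.14 -0.012 -0.55 0.085; 0.21 -0.18 -0.012 -0.7 0.085; 0.26 -0.22 -0.012 -0.85 0.085; 0.3 -0.26 -0.012 -1.0 0.085; 0.35 -0.29 -0.012 -1.15 0.085; 0.39 -0.33 -0.012 -1.3 0.085; 0.39 -0.33 -0.012 -1.3 0.085'; python3 -c "
from h import *
to(.6195,.1045,.26,2.26)"
```

```text
clock: 1.5
position: [0.4665, -0.1475, 0.2607]
ee_rot: [3.14, -0.002, 1.64]
force: [-0.2, -0.2, 0.3]
finger_gap: 0.085
grasp_force: 0.0
pos [ 0.4665 -0.1475  0.2607] yaw 1.6404 -> tool d [0.2407 0.1702 0.0007] turn -0.62 norm 0.295 q [1.07 0.05] t 1.5 F [-0.2 -0.2  0.3] gap 0.085 gf 0.0
```

```bash
python3 nudge.py '0.04 0.03 0 -0.1 0.06; 0.08 0.06 0 -0.2 0.06; 0.12 0.09 0 -0.35 0.06; 0.16 0.115 0 -0.5 0.06; 0.2 0.14 0 -0.62 0.06; 0.24 0.17 0 -0.62 0.06; 0.2407 0.1702 0 -0.62 0.06; 0.2407 0.1702 0 -0.62 0.06'; python3 -c "
from h import *
to(.6195,.1045,.2,2.26)
for n in('side','top'):
  c=cams.read_camera(n);cv2.imwrite('pics/%s2.png'%n,c['image'][:,:,::-1])
a=cv2.imread('pics/side2.png')[150:270,250:370];b=cv2.imread('pics/top2.png')[185:285,225:325]
cv2.imwrite('pics/crop2.png',np.hstack([cv2.resize(a,(400,400),interpolation=2),cv2.resize(b,(400,400),interpolation=2)]))"
```

```text
clock: 2.5
position: [0.62, 0.097, 0.2597]
ee_rot: [-3.14, 0.0, 2.25]
force: [-0.3, 0.4, -0.3]
finger_gap: 0.0601
grasp_force: 0.0
pos [0.62   0.097  0.2597] yaw 2.2496 -> tool d [0.0062 0.0043 0.0597] turn -0.01 norm 0.06 q [1.27 0.08] t 2.5 F [-0.3  0.4 -0.3] gap 0.0601 gf 0.0
```

View pics/crop2.png

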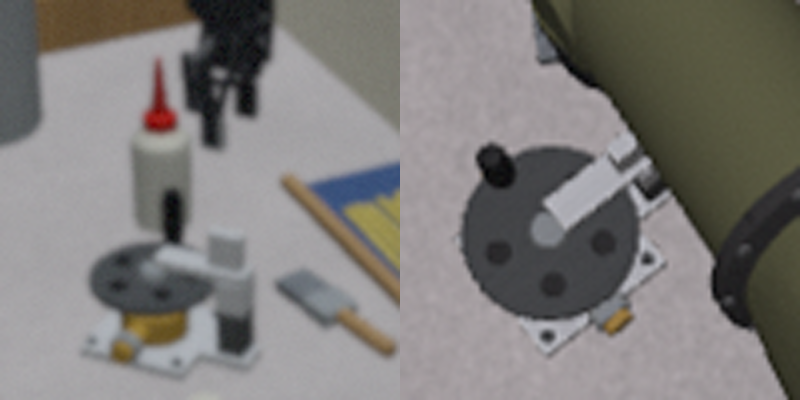

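The side crop shows the fin top at crop (227,237), centred under the open fingers. The handle top is at crop (172,195) and the wheel disc is clear.

```bash
python3 -c "
from h import *
c=cams.read_camera('side')
f=lambda x,y,z:print(cast(c,(250+x/3.3333,150+y/3.3333),z))
f(227,237,.14);f(157,277,.075);f(172,194,.139)
to(.619,.103,.126,2.26)"
```

```text
[0.61596114 0.0927567  0.14      ]
[0.57019375 0.15266091 0.075     ]
[0.60238668 0.18726106 0.139     ]
pos [0.62   0.0961 0.2603] yaw 2.2482 -> tool d [0.006  0.0036 0.1343] turn -0.012 norm 0.134 q [1.27 0.08] t 2.65 F [ 1.4 -0.4  0.4] gap 0.0601 gf 0.0
```

Run:
```python
from h import *
s=cams.read_camera('side');t=cv2.imread('pics/top0.png')[:,:,::-1]
g=s['image'].astype(int).mean(2)
print("side handle rows 203-226 cols 296-308");print(g[203:230,296:309].astype(int))
print("fin");print(g[216:240,308:330].astype(int))
gt=t.astype(int).mean(2);print("top handle+fin");print(gt[216:236,242:260].astype(int));print(gt[212:234,270:300].astype(int))
c=cams.read_camera('top')
for n,X in dict(fin=(.619,.103,.14),wheel=(.5693,.1644,.075),post=(.6235,.0989,.06)).items():print(n,proj(s,np.array(X)),proj(c,np.array(X)))
# tcp sanity
o=manip.observe();print("tcp",proj(s,o["position"]+[0,0,-.017]))
```

```text
side handle rows 203-226 cols 296-308
[[114 113 112 113 113 111 113 114 111 108 117 136 153]
 [111 113 115 111 110 110 111 110 111 111 113 134 153]
 [113 112 113 107 103 101 101 106 107 110 116 137 153]
 [112 111 104  95  84  81  82  91 101 106 116 135 157]
 [113 111  96  76  57  47  52  64  89 102 114 137 156]
 [109 106  90  55  35  30  30  53  74  98 113 134 154]
 [111 100  78  45  22  17  26  35  68  92 111 134 155]
 [110  98  77  43  22  20  22  32  61  85 110 133 153]
 [106  98  70  37  22  21  23  28  55  80 108 136 153]
 [107  97  72  35  17  12  19  23  54  80 109 134 154]
 [106 100  73  38  23  20  19  25  54  83 106 137 155]
 [110 100  76  45  20  14  17  25  47  82 109 136 156]
 [108 103  80  46  15  10  12  27  50  88 111 139 157]
 [108 104  78  47  13   7  15  31  56  92 120 141 158]
 [109  97  77  45  27  10  20  28  61 100 132 151 161]
 [117 103  81  49  18  13  18  34  69 111 143 159 165]
 [128 118  92  57  28  22   5  31  73 121 153 163 165]
 [144 135 113  73  32  18  25  38  80 128 156 165 165]
 [141 136 117  77  40  21  22  44  88 130 155 166 166]
 [122 118 107  82
[... 6442 characters left out ...]
56 156 154 155 154 154 157 156 139 118  67  48  77  71  70
   57  38  28  26  20  37 104 159 130 124 144 143]
 [158 156 155 155 156 153 154 154 157 154 124  98 118 127  41  55  71  53
   39  29  24  28  77 136 139 117 108 138 144 143]
 [156 155 155 157 154 154 156 158 153 105  75  72 128 156 119  30  48  32
   27  26  41  95 146 158 104 101 131 143 141 142]
 [155 157 155 153 155 156 161 157 101  55  57  62 107 163 153  93  22  28
   24  40  98 143 139 122 114 131 143 140 142 143]]
fin [317.59944756 219.29022853] [283.98865677 220.11649819]
wheel [295.38305739 231.35890185] [262.53939839 242.86368774]
post [319.74061982 241.5426765 ] [287.6200807  226.00840535]
tcp [318.45540917 190.10692897]
```

```bash
python3 -c "
from h import *
to(.620,.105,.126,2.26)"; python3 nudge.py '0.006 0.005 0.03 -0.012 0.05; 0.006 0.005 0.07 -0.012 0.05; 0.006 0.005 0.1 -0.012 0.05; 0.006 0.005 0.12 -0.012 0.05;0.006 0.005 0.134 -0.012 0.05;0.006 0.005 0.134 -0.012 0.05'; python3 -c "
from h import *
to(.620,.105,.126,2.26)"
```

```text
pos [0.6201 0.0966 0.2605] yaw 2.2487 -> tool d [0.0066 0.0052 0.1345] turn -0.011 norm 0.135 q [1.27 0.08] t 2.75 F [ 0.2 -0.5 -0.2] gap 0.0598 gf 0.0
clock: 3.5
position: [0.6199, 0.1053, 0.1257]
ee_rot: [-3.14, -0.0, 2.262]
force: [0.9, 0.4, -0.1]
finger_gap: 0.05
grasp_force: 0.0
pos [0.6199 0.1053 0.1257] yaw 2.2622 -> tool d [-0.0003 -0.0001 -0.0003] turn 0.002 norm 0.0 q [ 1.01 -0.02] t 3.5 F [ 0.9  0.4 -0.1] gap 0.05 gf 0.0
```

Now I'll close on the fin, leaving the fingers time to settle.

```bash
python3 nudge.py '0 0 0 0 0.03;0 0 0 0 0.02;0 0 0 0 0.005;0 0 0 0 0.005;0 0 0 0 0.005;0 0 0 0 0.005'
```

```text
clock: 4.25
position: [0.6206, 0.1061, 0.1272]
ee_rot: [3.141, 0.001, 2.263]
force: [-0.6, 0.3, 5.4]
finger_gap: 0.0131
grasp_force: 58.7
```

```bash
python3 nudge.py '0 0 -0.006 0 0.005;0 0 -0.012 0 0.005;0 0 -0.02 0 0.005;0 0 -0.028 0 0.005;0 0 -0.04 0 0.005;0 0 -0.06 0 0.005;0 0 -0.08 0 0.005;0 0 -0.1 0 0.005;0 0 -0.12 0 0.005;0 0 -0.12 0 0.005'; python3 -c "
from h import *
to(.57,-.21,.246,2.26)
for n in('side','top'):
  c=cams.read_camera(n);cv2.imwrite('pics/%s3.png'%n,c['image'][:,:,::-1])
a=cv2.imread('pics/side3.png')[130:270,250:390];b=cv2.imread('pics/top3.png')[185:305,325:445]
cv2.imwrite('pics/crop3.png',np.hstack([cv2.resize(a,(400,400),interpolation=2),cv2.resize(b,(400,400),interpolation=2)]))"
```

```text
clock: 5.5
position: [0.6209, 0.1065, 0.2483]
ee_rot: [3.139, 0.001, 2.263]
force: [-0.7, -0.2, -2.6]
finger_gap: 0.0126
grasp_force: 58.6
pos [0.6209 0.1065 0.2483] yaw 2.2628 -> tool d [-0.2113 -0.2411  0.0023] turn 0.003 norm 0.321 q [1.25 0.07] t 5.5 F [-0.7 -0.2 -2.6] gap 0.0126 gf 58.6
```

View pics/crop3.png

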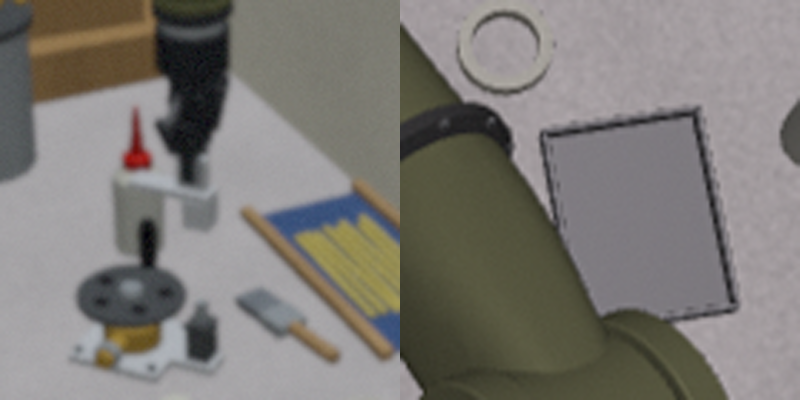

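The lockout is off and held level. In the side crop the bare post is at (203,325) and the sleeve hangs at (200,212). The tray is free in the top crop.

```bash
python3 -c "
from h import *
c=cams.read_camera('top')
print('bottle',cast(c,(462,211),.19),cast(c,(454,225),.1))
to(.587,-.226,.24,2.263)"; python3 nudge.py '-0.03 -0.035 0 0 0.005;-0.06 -0.07 0 0 0.005;-0.09 -0.105 0 0 0.005;-0.12 -0.14 0 0 0.005;-0.15 -0.17 0 0 0.005;-0.175 -0.2 0 0 0.005;-0.2 -0.23 0 0 0.005;-0.221 -0.251 0 0 0.005;-0.221 -0.251 0 0 0.005'; python3 -c "
from h import *
to(.587,-.226,.074,2.263)"
```

```text
bottle [ 0.64640455 -0.35593146  0.19      ] [ 0.63266264 -0.35738427  0.1       ]
pos [0.6199 0.1057 0.2456] yaw 2.2627 -> tool d [-0.2344 -0.2369  0.0056] turn -0.0 norm 0.333 q [1.24 0.07] t 5.65 F [ 0.4 -0.7 -2.6] gap 0.0129 gf 58.6
clock: 6.78
position: [0.5667, -0.2281, 0.2446]
ee_rot: [-3.139, -0.001, 2.258]
force: [-0.4, 0.1, -1.8]
finger_gap: 0.0131
grasp_force: 59.0
pos [ 0.5667 -0.2281  0.2446] yaw 2.2575 -> tool d [-0.0113  0.017   0.1706] turn -0.005 norm 0.172 q [1.22 0.61] t 6.775 F [-0.4  0.1 -1.8] gap 0.0131 gf 59.0
```

```bash
python3 nudge.py '-0.011 0.017 0.03 0 0.005;-0.011 0.017 0.07 0 0.005;-0.011 0.017 0.11 0 0.005;-0.011 0.017 0.135 0 0.005;-0.011 0.017 0.15 0 0.005;-0.011 0.017 0.16 0 0.005;-0.011 0.017 0.16 0 0.005;-0.011 0.017 0.16 0 0.005'; python3 -c "
from h import *
to(.587,-.226,.0715,2.263)
a=cams.read_camera('side')['image'][:,:,::-1][230:370,290:430];b=cams.read_camera('top')['image'][:,:,::-1][185:305,325:445]
cv2.imwrite('pics/crop4.png',np.hstack([cv2.resize(a,(400,400),interpolation=2),cv2.resize(b,(400,400),interpolation=2)]))"
```

```text
clock: 7.78
position: [0.5887, -0.222, 0.0872]
ee_rot: [3.141, 0.001, 2.263]
force: [-0.4, 0.1, -2.0]
finger_gap: 0.013
grasp_force: 58.9
pos [ 0.5887 -0.222   0.0872] yaw 2.2627 -> tool d [-0.002  -0.0038  0.0157] turn -0.0 norm 0.016 q [0.94 0.47] t 7.775 F [-0.4  0.1 -2. ] gap 0.013 gf 58.9
```

View pics/crop4.png

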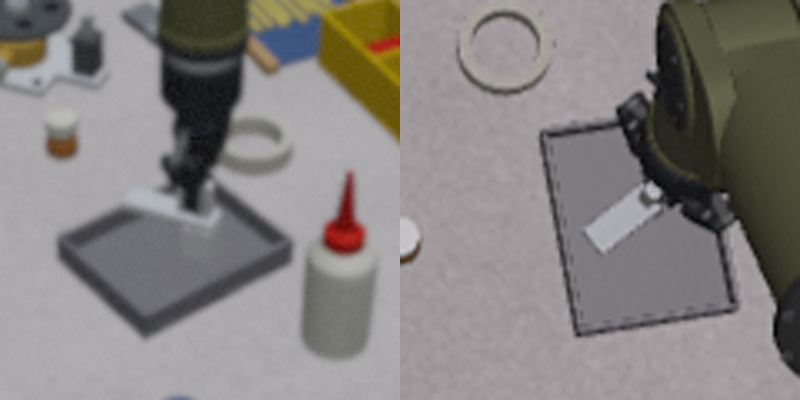

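The lockout hovers inside the tray outline: the bar end is at top crop (600,240), inside the walls. Now I'll lower it gently until it touches.

```bash
python3 nudge.py '0 0 0.004 0 0.005;0 0 0.007 0 0.005;0 0 0.01 0 0.005;0 0 0.012 0 0.005;0 0 0.013 0 0.005;0 0 0.013 0 0.005'; python3 nudge.py '0 0 0.001 0 0.005;0 0 0.002 0 0.005;0 0 0.002 0 0.005;0 0 0.002 0 0.005'
```

```text
clock: 8.62
position: [0.5881, -0.222, 0.0732]
ee_rot: [3.142, -0.0, 2.263]
force: [0.4, 0.1, -1.8]
finger_gap: 0.0133
grasp_force: 58.9
clock: 9.12
position: [0.5884, -0.2219, 0.0722]
ee_rot: [3.141, 0.001, 2.263]
force: [-1.7, 0.9, 5.8]
finger_gap: 0.013
grasp_force: 59.9
```

```bash
python3 nudge.py '0 0 0 0 0.016;0 0 0 0 0.02;0 0 0 0 0.03;0 0 0 0 0.04;0 0 0 0 0.04;0 0 -0.01 0 0.04;0 0 -0.03 0 0.04;0 0 -0.07 0 0.04;0 0 -0.13 0 0.04;0 0 -0.16 0 0.04'; python3 -c "
from h import *
to(.606,.199,.24,2.263)"
```

```text
clock: 10.38
position: [0.5893, -0.2214, 0.2365]
ee_rot: [3.138, 0.004, 2.263]
force: [0.4, 0.2, 0.3]
finger_gap: 0.0397
grasp_force: 0.0
pos [ 0.5893 -0.2214  0.2365] yaw 2.2634 -> tool d [ 0.3129  0.2813 -0.0035] turn 0.0 norm 0.421 q [1.22 0.59] t 10.375 F [0.4 0.2 0.3] gap 0.0397 gf 0.0
```

Run:
```python
from h import *
for n,roi in(("top",(205,285,230,300)),("side",(190,290,260,345))):
    c=cams.read_camera(n);im=c["image"];cv2.imwrite(f"pics/{n}5.png",im[:,:,::-1])
    a,b,d,e=roi;g=cv2.resize(im[a:b,d:e].mean(2).astype(np.float32),None,fx=4,fy=4,interpolation=cv2.INTER_CUBIC)
    for nm,m in(("disc",g<92),("handle",g<36)):
        nn,l,s,ce=cv2.connectedComponentsWithStats(m.astype(np.uint8))
        for i in range(1,nn):
            if s[i,4]>150:
                f=lambda x,y:np.array([d+(x+.5)/4-.5,a+(y+.5)/4-.5])
                print(n,nm,f(s[i,0],s[i,1]).round(1),f(s[i,0]+s[i,2]-1,s[i,1]+s[i,3]-1).round(1),s[i,4]/16,f(*ce[i]).round(1))
    print(n,"handle pred",proj(c,np.array([.604,.198,.139])),proj(c,np.array([.604,.198,.079])),"wheel edges",[proj(c,np.array([.5693+.062*np.cos(k),.1644+.062*np.sin(k),.075])).round(1).tolist() for k in np.arange(0,6.2,np.pi/4)])
b=cv2.imread('pics/top5.png')[195:285,225:315];a=cv2.imread('pics/side5.png')[190:280,260:350]
cv2.imwrite('pics/crop5.png',np.hstack([cv2.resize(a,(400,400),interpolation=2),cv2.resize(b,(400,400),interpolation=2)]))
```

```text
top disc [280.4 219.1] [293.9 234.6] 112.375 [287.3 227.6]
top disc [240.1 220.6] [284.1 264.4] 1468.4375 [261.7 242.5]
top handle [244.1 221.9] [253.1 231.4] 54.0625 [249.  227.1]
top handle [284.9 227.4] [293.1 234.1] 18.6875 [289.4 231. ]
top handle pred [247.95222682 224.42393368] [251.01332074 229.87413014] wheel edges [[263.9, 221.1], [247.7, 226.9], [240.1, 242.1], [245.6, 257.9], [261.2, 265.0], [277.5, 259.1], [285.0, 243.7], [279.3, 228.0]]
side disc [277.4 205.9] [313.6 252.4] 765.375 [296.6 232.6]
side disc [333.6 235.4] [339.6 240.1] 9.4375 [336.6 237.7]
side disc [314.9 238.1] [325.1 255.9] 135.5 [320.1 247.9]
side disc [283.6 254.1] [289.1 257.9] 15.9375 [286.2 256.2]
side disc [306.6 277.6] [315.9 284.6] 55.5 [311.2 281.1]
side handle [299.1 207.6] [303.4 222.6] 52.5625 [301.3 215. ]
side handle pred [300.71813375 206.54377959] [301.21801244 222.73854328] wheel edges [[313.3, 226.8], [302.6, 221.7], [287.9, 222.1], [277.4, 227.9], [277.1, 236.0], [287.8, 241.6], [303.2, 241.1], [313.8, 234.9]]
```

View pics/crop5.png

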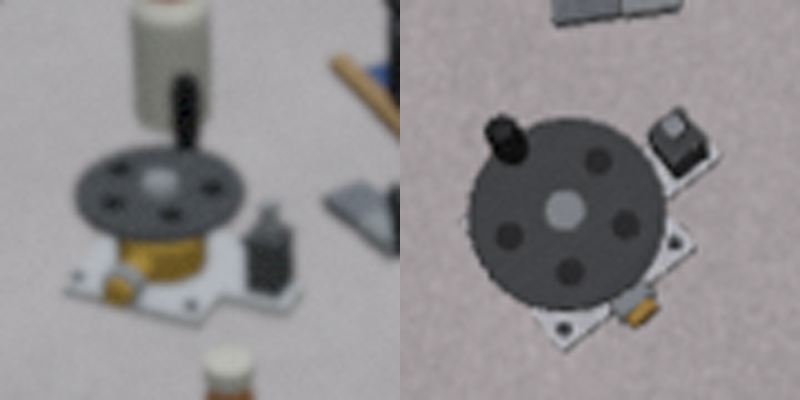

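The crops show the bare post top at top-crop (672,122) and the hub at (565,210). The handle top is at (497,127).

```bash
python3 -c "
from h import *
c=cams.read_camera('top');s=cams.read_camera('side')
p=lambda x,y,z:cast(c,(225+(x+.5)/4.444-.5,195+(y+.5)/4.444-.5),z)
q=p(272,122,.085);h=p(165,210,.082);t=p(97,127,.139);print(q,h,t)
w=np.array([.5705,.1655]);print([ (np.linalg.norm(v[:2]-w),np.arctan2(*(v[:2]-w)[::-1])) for v in(q,t)])
print(cast(s,(260+268/4.444,190+207/4.444),.085),cast(s,(260+159/4.444,190+182/4.444),.082),cast(s,(260+184/4.444,190+79/4.444),.139))
to(.606,.2,.24,2.263)"
```

```text
[0.62820651 0.10245792 0.085     ] [0.5704967  0.16587153 0.082     ] [0.60722712 0.20223946 0.139     ]
[(np.float64(0.08546546166763011), np.float64(-0.8295568989195657)), (np.float64(0.05194871241304291), np.float64(0.7855661570279417))]
[0.62100685 0.08885304 0.085     ] [0.56725124 0.15579522 0.082     ] [0.60288111 0.18995833 0.139     ]
pos [ 0.5882 -0.222   0.2327] yaw 2.2627 -> tool d [ 0.3136  0.2829 -0.0073] turn -0.0 norm 0.422 q [1.22 0.59] t 10.575 F [-0.2  0.5 -0.8] gap 0.04 gf 0.0
```

```bash
python3 nudge.py '0.035 0.03 0 0 0.05;0.07 0.06 0 0 0.05;0.11 0.1 0 0 0.05;0.15 0.135 0 0 0.05;0.19 0.17 0 0 0.05;0.23 0.205 0 0 0.05;0.265 0.24 0 0 0.05;0.295 0.265 0 0 0.05;0.314 0.283 0 0 0.05;0.314 0.283 0 0 0.05'; python3 -c "
from h import *
to(.6065,.201,.112,2.263)"
```

```text
clock: 11.82
position: [0.6043, 0.203, 0.2303]
ee_rot: [-3.14, -0.002, 2.267]
force: [1.5, -0.2, -0.0]
finger_gap: 0.0502
grasp_force: 0.0
pos [0.6043 0.203  0.2303] yaw 2.2672 -> tool d [-0.0029  0.0004  0.1183] turn 0.004 norm 0.118 q [ 1.22 -0.08] t 11.825 F [ 1.5 -0.2 -0. ] gap 0.0502 gf 0.0
```

```bash
python3 nudge.py '-0.003 0 0.04 0.004 0.05;-0.003 0 0.07 0.004 0.05;-0.003 0 0.095 0.004 0.05;-0.003 0 0.11 0.004 0.05;-0.003 0 0.118 0.004 0.05;-0.003 0 0.118 0.004 0.05'; python3 -c "
from h import *
to(.6065,.201,.112,2.263)
a=cams.read_camera('side')['image'][:,:,::-1][150:270,240:360]
cv2.imwrite('pics/crop6.png',cv2.resize(a,(400,400),interpolation=2))"
```

```text
clock: 12.58
position: [0.6076, 0.1977, 0.1132]
ee_rot: [-3.141, -0.0, 2.259]
force: [0.1, 0.5, 0.3]
finger_gap: 0.0498
grasp_force: 0.0
pos [0.6076 0.1977 0.1132] yaw 2.2585 -> tool d [0.0032 0.0013 0.0012] turn -0.004 norm 0.004 q [ 1.   -0.17] t 12.575 F [0.1 0.5 0.3] gap 0.0498 gf 0.0
```

View pics/crop6.png

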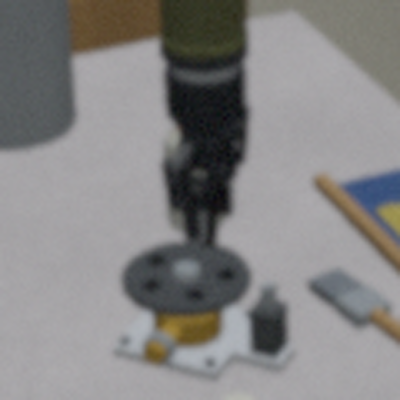

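The fingers straddle the handle at crop (200,225). Closing now.

```bash
python3 nudge.py '0.003 0.001 0.001 0 0.045;0.003 0.001 0.001 0 0.03;0.003 0.001 0.001 0 0.01;0.003 0.001 0.001 0 0.01;0.003 0.001 0.001 0 0.01;0.003 0.001 0.001 0 0.01'; python3 -c "
from h import *
to(.5705,.1655,.112)"
```

```text
clock: 13.38
position: [0.6061, 0.2009, 0.113]
ee_rot: [-3.141, 0.0, 2.259]
force: [-3.2, -1.6, 6.2]
finger_gap: 0.0203
grasp_force: 58.5
pos [0.6061 0.2009 0.113 ] yaw 2.2589 -> tool d [-0.0048 -0.05    0.001 ] turn 0 norm 0.05 q [ 1.   -0.18] t 13.375 F [-3.2 -1.6  6.2] gap 0.0203 gf 58.5
```

```bash
cat >> h.py <<'E'
def arc(a0,steps,r=.05):
    for k in steps:
        a=a0+k;print(round(k,3),np.round([r*(np.cos(a)-np.cos(a0)),r*(np.sin(a)-np.sin(a0))],4))
E
python3 -c "
from h import *
arc(1.475,[.1,.25,.4,.55,.7,.85,1.0,1.15,1.3])"
```

```text
0.1 [-0.005   0.0002]
0.25 [-0.0125 -0.0004]
0.4 [-0.0198 -0.0021]
0.55 [-0.0267 -0.0048]
0.7 [-0.0332 -0.0086]
0.85 [-0.039  -0.0133]
1.0 [-0.0441 -0.0189]
1.15 [-0.0483 -0.0251]
1.3 [-0.0515 -0.0318]
```

```bash
python3 nudge.py '-0.005 0 0 0 0.01;-0.0125 -0.0005 0 0 0.01;-0.02 -0.002 0 0 0.01;-0.0265 -0.005 0 0 0.01;-0.033 -0.0085 0 0 0.01;-0.039 -0.0135 0 0 0.01;-0.044 -0.019 0 0 0.01;-0.0485 -0.025 0 0 0.01;-0.0515 -0.032 0 0 0.01;-0.0515 -0.032 0 0 0.01'; python3 -c "
from h import *
to(.5705,.1655,.112)
p=manip.observe()['position'][:2]-[.5705,.1655];print(np.hypot(*p),np.arctan2(p[1],p[0]))"
```

```text
clock: 14.62
position: [0.6137, 0.1419, 0.113]
ee_rot: [3.141, -0.002, 2.26]
force: [-5.1, 1.5, 6.3]
finger_gap: 0.0206
grasp_force: 58.9
pos [0.6137 0.1419 0.113 ] yaw 2.2595 -> tool d [ 0.0457 -0.0183  0.001 ] turn 0 norm 0.049 q [ 0.99 -0.09] t 14.625 F [-5.1  1.5  6.3] gap 0.0206 gf 58.9
0.049217923105726466 -0.5007036078592184
```

```bash
python3 nudge.py '-0.001 -0.0025 0 0 0.01;-0.0016 -0.005 0 0 0.01;-0.0025 -0.0095 0 0 0.01;-0.003 -0.0145 0 0 0.01;-0.0033 -0.018 0 0 0.01;-0.0033 -0.018 0 0 0.01'; python3 -c "
from h import *
to(.5705,.1655,.112)
p=manip.observe()['position'][:2]-[.5705,.1655];print(np.hypot(*p),np.arctan2(p[1],p[0]))"
```

```text
clock: 15.38
position: [0.6027, 0.1285, 0.113]
ee_rot: [3.139, -0.001, 2.26]
force: [-2.2, 4.6, 5.1]
finger_gap: 0.0205
grasp_force: 58.9
pos [0.6027 0.1285 0.113 ] yaw 2.2599 -> tool d [ 0.0491 -0.0013  0.001 ] turn 0 norm 0.049 q [ 0.96 -0.08] t 15.375 F [-2.2  4.6  5.1] gap 0.0205 gf 58.9
0.049073569976699906 -0.8547249930053747
```

```bash
python3 nudge.py '0 -0.001 0 0 0.01;0 -0.002 0 0 0.01;0 -0.002 0 0 0.01';python3 nudge.py '0 -0.001 0 0 0.01;0 -0.002 0 0 0.01;0 -0.002 0 0 0.01'; python3 nudge.py '0 -0.001 0 0 0.01;0 -0.002 0 0 0.01;0 -0.002 0 0 0.01'
```

```text
clock: 15.75
position: [0.6025, 0.1283, 0.1131]
ee_rot: [3.136, -0.001, 2.26]
force: [3.1, 8.3, -0.8]
finger_gap: 0.0203
grasp_force: 58.7
clock: 16.12
position: [0.6024, 0.1282, 0.1132]
ee_rot: [3.132, -0.001, 2.26]
force: [7.5, 11.6, -4.8]
finger_gap: 0.0207
grasp_force: 58.9
clock: 16.5
position: [0.6022, 0.1281, 0.1132]
ee_rot: [3.128, -0.002, 2.261]
force: [13.4, 14.5, -9.8]
finger_gap: 0.0201
grasp_force: 59.1
```

The stop is firm at TCP (0.6026,0.1284), where the reaction builds while the position stays put. Backing off counter-clockwise in half turns.

```bash
python3 nudge.py '0 0.006 0 0 0.01;0.0038 0.025 0 0 0.01;0.0146 0.0414 0 0 0.01;0.031 0.052 0 0 0.01;0.05 0.056 0 0 0.01;0.069 0.052 0 0 0.01;0.0854 0.0414 0 0 0.01;0.096 0.025 0 0 0.01;0.1 0.006 0 0 0.01;0.1 0.006 0 0 0.01'; python3 -c "
from h import *
to(.5705,.1655,.112)
p=manip.observe()['position'][:2]-[.5705,.1655];print(np.hypot(*p),np.arctan2(p[1],p[0]))"
```

```text
clock: 17.75
position: [0.5375, 0.2043, 0.113]
ee_rot: [-3.141, -0.0, 2.26]
force: [-4.4, 0.7, 7.8]
finger_gap: 0.0206
grasp_force: 61.0
pos [0.5375 0.2043 0.113 ] yaw 2.2597 -> tool d [-0.0509  0.0008  0.001 ] turn 0 norm 0.051 q [ 0.9  -0.26] t 17.75 F [-4.4  0.7  7.8] gap 0.0206 gf 61.0
0.05095194953028017 2.275528750965927
```

```bash
python3 nudge.py '-0.0038 -0.019 0 0 0.01;-0.0146 -0.0354 0 0 0.01;-0.031 -0.046 0 0 0.01;-0.05 -0.05 0 0 0.01;-0.069 -0.046 0 0 0.01;-0.0854 -0.0354 0 0 0.01;-0.096 -0.019 0 0 0.01;-0.1 0 0 0 0.01;-0.1 0 0 0 0.01'; python3 nudge.py '0.0038 0.019 0 0 0.01;0.0146 0.0354 0 0 0.01;0.031 0.046 0 0 0.01;0.05 0.05 0 0 0.01;0.069 0.046 0 0 0.01;0.0854 0.0354 0 0 0.01;0.096 0.019 0 0 0.01;0.1 0 0 0 0.01;0.1 0 0 0 0.01'
```

```text
clock: 18.88
position: [0.6035, 0.1292, 0.113]
ee_rot: [3.139, -0.002, 2.26]
force: [-0.8, 4.7, 7.3]
finger_gap: 0.0203
grasp_force: 61.0
clock: 20.0
position: [0.5375, 0.2043, 0.113]
ee_rot: [-3.141, -0.001, 2.26]
force: [-5.3, 2.8, 9.9]
finger_gap: 0.0204
grasp_force: 61.2
```

```bash
python3 nudge.py '-0.0038 -0.019 0 0 0.01;-0.0146 -0.0354 0 0 0.01;-0.031 -0.046 0 0 0.01;-0.05 -0.05 0 0 0.01;-0.069 -0.046 0 0 0.01;-0.0854 -0.0354 0 0 0.01;-0.096 -0.019 0 0 0.01;-0.1 0 0 0 0.01;-0.1 0 0 0 0.01;-0.1 0 0 0 0.01'; python3 -c "
from h import *
to(.6026,.1284,.113)
p=manip.observe()['position'][:2]
for q in(p,np.array([.6026,.1284])):
  d=q-[.57,.1663];print(np.hypot(*d),np.arctan2(d[1],d[0]))"
```

```text
clock: 21.25
position: [0.6029, 0.1287, 0.113]
ee_rot: [3.139, -0.001, 2.26]
force: [-0.9, 4.2, 7.0]
finger_gap: 0.0203
grasp_force: 61.0
pos [0.6029 0.1287 0.113 ] yaw 2.2598 -> tool d [-0.     -0.0004  0.    ] turn 0 norm 0.0 q [ 0.96 -0.09] t 21.25 F [-0.9  4.2  7. ] gap 0.0203 gf 61.0
0.04999467324973085 -0.85148529617501
0.04999169931098568 -0.8604343219777157
```

```bash
python3 nudge.py '0 -0.0004 0 0 0.01;0 -0.0004 0 0 0.01;0 -0.0004 0 0 0.01;0 -0.0004 0 0 0.01'; python3 -c "
from h import *
a=cams.read_camera('side')['image'][:,:,::-1][170:370,240:440];b=cams.read_camera('top')['image'][:,:,::-1][165:315,170:500]
cv2.imwrite('pics/crop7.png',np.hstack([cv2.resize(a,(300,300),interpolation=2),cv2.resize(b,(500,300),interpolation=2)]))"
```

```text
clock: 21.75
position: [0.6025, 0.1283, 0.113]
ee_rot: [3.139, -0.001, 2.26]
force: [-0.5, 4.2, 5.7]
finger_gap: 0.02
grasp_force: 61.0
```

View pics/crop7.png

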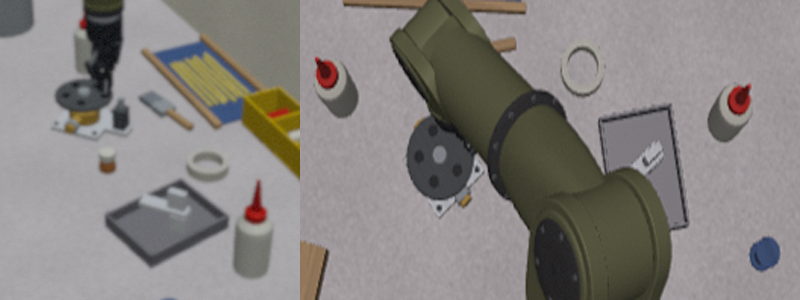

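The lockout stands upright in the tray at side crop (172,205), and the bystanders look unmoved. The gripper holds the handle next to the post at side crop (105,85). Handing in.

```bash
python3 -c "
from station import manip, cams, job
print(job.finish_job())"
```

```text
the job is handed in; nothing more can be done
None
```

I set the lockout upright in the tray, closed the valve against its stop and backed it off two full turns (to about half a degree by the arm's position). I handed the job in at about 22 s still gripping the handle; the result of the judging was not shown.

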